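Stow the whetstone under the hood of its case and shut the lid

TASK

Put the grey whetstone that lies at the front of the bench away in its wooden case: tilt it, feed one end in under the fixed hood, right it so that it lies flat on the case floor wholly below the rim, and only then close the lid fully. Leave the red whetstone, the tape measure, the polish tin and the oil bottle where they are.

Things in the scene. Friction and masses are not known exactly. Their poses are not given: they have to be found in the camera images.
- stone_case: light wooden whetstone case, screwed to the bench, 176 mm long (its x) by 72 mm wide (its y); origin on the bench top under the middle of the inside; +x points from the hooded end (on the robot's left) to the lid's hinge end (right). Inner space x -78 to 78 mm, y -30 to 30 mm, floor at z = 6 mm. Rim of the sides and hinge end z = 30 mm. Side walls 6 mm thick, hinge end wall 14 mm (x 78 to 92 mm)
- case_floor (a point): point on the case floor at the centre of the inner space, 6 mm above the bench; axes as the case. The stone can swing down flat only when its leading end is almost against the hooded end wall (x = -78 mm). The sides have no finger cut-outs: fingers astride the stone must stay above the rim (z = 30 mm), so its raised end is let go and pressed down from above
- hood_edge (a point): lower edge of the mouth of the fixed hood, middle of its width; axes as the case. The hood roofs the case from x = -84 to -24 mm, underside z = 38 mm (32 mm above the floor), top 44 mm, closed at its end and sides. The open part beyond it (x -24 to 78 mm) is shorter than the stone, which must enter tilted, leading end towards -x, and be tilted less and less as it goes in
- case_lid (a joint): lid angle (rad): 0 closed, grows as it opens; starts at 1.85 to 2.1, leaning back past upright, away from the hood, stop at 2.3. Stiff: it stays where left, about 1 to 2 N at the free edge moves it. Hinge axis along the case's y at case x = 98 mm, z = 34 mm. Wooden plate 112 mm long, 72 mm wide, 8 mm thick; closed it lies from x = -20 to 92 mm, z 30.5 to 38.5 mm
- lid_edge (a point): middle of the lid's free edge, half-way through its thickness, 118 mm from the hinge axis. A dark wooden rail, 50 mm long, 8 mm wide, 7 mm high, runs along this edge on the outer face (up when closed, away from the hood when open); the rail spans 109 to 117 mm from the hinge axis
- grey_mid (a point): centre (half-way up) of the grey whetstone at the front of the bench, beside the case (not the similar one farther back, which is fixed): a loose box 50 mm wide (its x), 150 mm long (its y), 20 mm thick (its z), 0.3 to 0.55 kg; either end may lead and either face may be up
- red_stone: red whetstone 60x180x24 mm, too large for the case, leave alone; origin at the centre of its underside, long axis y
- tape_rule: yellow tape measure 47x79x64 mm, leave alone; origin at its underside
- polish: round white-lidded polish tin behind the case, 66 mm across, 28 mm high, leave alone; origin at its underside
- oil: white oil bottle with a red cap standing by itself left of the case, 36 mm across, 94 mm high, leave alone; origin at its underside
Things that resemble listed ones, but are neither listed nor needed, are in the scene too. Of the things shaped like the stone_case, the wooden one is meant.

How it is judged (in metres and radians):
On the way:
1. the grey stone lies flat in the case, below the rim, while the lid is still open (x of grey_mid in the frame of case_floor between -0.008 and 0.008 m and y of grey_mid in the frame of case_floor between -0.01 and 0.01 m and z of grey_mid in the frame of case_floor below 0.0125 m and angle between the z axis of grey_mid and the z axis of case_floor, either way round below 0.03 rad and value of joint case_lid above 0.6 rad), for 0.2 s.
At the end, for the whole second after the job is handed in: the grey stone lies flat on the case floor (its centre within 8 mm along and 10 mm across of the middle of the case, no more than 12.5 mm above the floor, tilted less than 0.03 rad) and the lid is shut (under 0.04 rad) and still (x of grey_mid in the frame of case_floor between -0.008 and 0.008 m and y of grey_mid in the frame of case_floor between -0.01 and 0.01 m and z of grey_mid in the frame of case_floor below 0.0125 m and angle between the z axis of grey_mid and the z axis of case_floor, either way round below 0.03 rad and value of joint case_lid below 0.04 rad and velocity of joint case_lid between -0.05 and 0.05 rad/s); the robot touches nothing.
It fails at once if the red whetstone is shifted by more than 30 mm (distance of red_stone from where it was at the start of the episode above 0.03 m).
It fails at once if the tape measure is shifted by more than 30 mm (distance of tape_rule from where it was at the start of the episode above 0.03 m).
It fails at once if the polish tin is shifted by more than 30 mm (distance of polish from where it was at the start of the episode above 0.03 m).
It fails at once if the oil bottle is shifted by more than 30 mm (distance of oil from where it was at the start of the episode above 0.03 m).
It also fails if it takes over 64 s, if anything falls off the work surface, if the arm or the gripper's body presses on something with over 40 N, if the wrist force passes 120 N, or if a joint passes its speed limit or range.

ROBOT

A 6-joint arm with a two-finger parallel gripper is mounted at the origin on a cart in front of the work surface, level with it; the furniture and walls round the work are solid. World frame = base frame: x ahead of the robot, y to its left, z up, the work surface at z = 0. Lengths are in mm, angles in rad, forces in N, time in s.
With the tool pointing down it reaches from about 275 to 1000 mm from the base axis. Payload 8.4 kg.
Tool frame: the origin (TCP) lies midway between the tips of the shut fingers; the grasp point (between the pads) lies 19 mm behind it; z points along the fingers, y is the line along which they close (so a half turn about z gives the same grasp; the last joint's range is limited). The gripper opens to 85 mm and grips with 20 to 120 N. Pads are 22 mm wide; open, the fingers measure 114 mm over their backs; the gripper's body (76 mm by 85 mm) begins 54 mm behind the grasp point. The pads swing forward as they close: fully open they stand 13 mm farther back than shut.
Start: joints at [-1.14, 0.353, 1.633, -0, 1.155, -0.002], TCP at [262.133, -567.375, 231.281] pointing down, gripper open.
Joint ranges: [-2.63, 2.63], [-0.92, 2.1], [0.06, 2.66], [-1.3, 4.44], [0, 2.69], [-3.02, 3.02]. Speed limits (rad/s): [2.22, 2.22, 2.79, 3.14, 3.14, 3.14].

INTERFACE

Orientations are given as [roll, pitch, yaw] about the fixed x, y, z axes, in that order (R = Rz(yaw) Ry(pitch) Rx(roll)).
In Python, from rig import monitor, imaging, r gives the robot as it stands.
- The arm moves only by the tool drive_tool, never from a script. Its argument "plan" is a list of rows, each an object of numbers: "x", "y", "z": the shift along the tool's x, y, z in units of 50 mm (1.0 is 50 mm); "ax", "ay", "az": the turn, a rotation vector about the tool's x, y, z in units of 6 degrees (1.0 is 6 degrees); "hand": the finger opening in mm, from 0 to 85.4. In form: [{"x": .., "y": .., "z": .., "ax": .., "ay": .., "az": .., "hand": ..}, ...]. A call has 1 to 8 rows; each row is the pose to reach, as a shift and turn from the pose commanded when the call began, along the tool's axes at that moment; what a row does not reach only later rows make up. A row lasts 1/10 s, in which the tool goes at most 50 mm and 8.59 degrees, less where a joint would pass 70% of its speed; a pose out of reach is approached as far as the arm can. A call with a gripper value outside its range is refused whole. The fingers move at their own pace and stop on an object; "grip_force" is the grip in N (left out, the last holds). Time passes only in rows, so rows that repeat a pose let the fingers close. It gives the time, the measured TCP pose, the force, the opening and the grip force at its end, in the units of the state.
- monitor.sense(): the state, without advancing time (a new reading comes with each control period).
- imaging.grab_frame(name): name is "scene" or "top" or "wrist"; returns the picture (384x512x3 uint8, red, green, blue); there is no depth.
- imaging.camera_info(name): a dict with "mtx" (3x3 intrinsics, pixels), "R" (3x3) and "t" (3): a world point X has camera coordinates R X + t. Camera axes: x right, y down, z forward; pixel columns grow to the right and rows downward; lengths in mm; the calibration is good to about 2 mm. A picture is of the moment at which its call begins: read the wrist's pose just before it. camera_info takes no time and is no camera call; for the wrist camera it gives the pose at the moment of the call.
- r.sign_off(): hands the job in; it is judged then, once.
The state is a dict: "clock": time; "qpos": joint angles; "qvel": joint speeds; "joint_efforts": joint torques, N m; "eef_pos": TCP position; "tcp_rot": TCP orientation; "contact_force": force on the tool from outside, world axes, zero at the start; "wrist_torque": the same for the moment, N m; "opening": opening from 0.0 (shut) to 1.0 (fully open); "grasp_force": force on a finger pad.
Only numpy, scipy, OpenCV 4.12 (cv2) and the standard library are available. Lean on these libraries where they do the work, as an engineer would, in place of code of your own. Each camera call takes 0.05 s, during which the arm holds its last target. There are 200 camera calls.

## Working session

There is one attempt and no reset: what is moved stays moved. The work goes in short steps, Python scripts to look and compute and a tool call to move; the robot and the scene stay as the last step left them, time stands still between calls to the robot, and variables do not carry over. Pictures are saved under pics/ and viewed, at most 10 in all, crops included, and the job is handed in when it is done.

Besides the shell and the picture viewer there is one more tool, called after ">>>" by a JSON object that holds its "api" and its "payload", one argument or row to a line. drive_tool: Moves the arm, as the interface text tells. Its arguments: {"type":"object","properties":{"plan":{"type":"array","items":{"type":"object","properties":{"x":{"type":"number"},"y":{"type":"number"},"z":{"type":"number"},"ax":{"type":"number"},"ay":{"type":"number"},"az":{"type":"number"},"hand":{"type":"number"}}}},"grip_force":{"type":"number"}},"required":["plan"]}

```bash
mkdir -p pics; ls
python3 - <<'E'
from rig import monitor, imaging, r
import cv2,numpy as np
s=monitor.sense();print(s)
for n in("scene","top"):
    im=imaging.grab_frame(n);cv2.imwrite(f"pics/{n}0.png",im[:,:,::-1])
    c=imaging.camera_info(n);print(n,c)
a=cv2.imread("pics/scene0.png");b=cv2.imread("pics/top0.png")
cv2.imwrite("pics/s0.png",cv2.resize(a,(800,600)));cv2.imwrite("pics/t0.png",cv2.resize(b,(800,600)))
E
```

```text
pics
{'clock': 0.0, 'qpos': array([-1.14042727e+00,  3.53645072e-01,  1.63411809e+00, -1.90346635e-05,
        1.15520620e+00, -2.40067419e-03]), 'qvel': array([ 1.31056163e-03, -9.40721807e-06,  2.09572656e-04, -8.69916767e-04,
        1.66748512e-03,  7.26318400e-04]), 'joint_efforts': array([ 9.67247724e-04, -6.05240107e+01, -3.42069697e+01,  3.90947400e-05,
        9.43251798e-03, -9.59070007e-06]), 'eef_pos': array([ 261.91545647, -566.95661717,  230.57046888]), 'tcp_rot': array([-3.14021590e+00,  1.40987184e-05,  4.32777438e-01]), 'contact_force': array([-0.81447972,  0.89410365, -0.12164528]), 'wrist_torque': array([-0.02446631, -0.03078826,  0.00998387]), 'grasp_force': 0.0, 'opening': 1.0027000128111516}
scene {'mtx': array([[449.47920265,   0.        , 257.21352101],
       [  0.        , 449.47920265, 192.05759766],
       [  0.        ,   0.        ,   1.        ]]), 'R': array([[-0.8576509 , -0.51404192, -0.01399422],
       [-0.37174444,  0.6385791 , -0.67381215],
       [ 0.3553041 , -0.57269332, -0.73877016]]), 't': array([ 600.36090629,   78.18257199, 1657.94766138])}
top {'mtx': array([[374.55446433,   0.        , 256.98342829],
       [  0.        , 374.55446433, 185.40399899],
       [  0.        ,   0.        ,   1.        ]]), 'R': array([[-0.01870641, -0.99982018,  0.00311148],
       [-0.99694919,  0.01841665, -0.07584949],
       [ 0.07577855, -0.00452086, -0.99711442]]), 't': array([ 271.32104686,  529.01714404, 1094.91644373])}
```

View pics/s0.png

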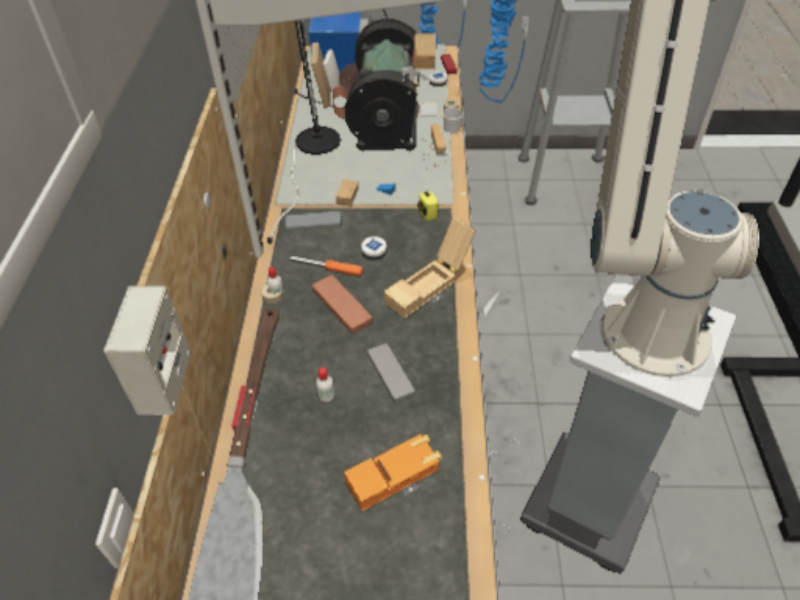

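View pics/t0.png

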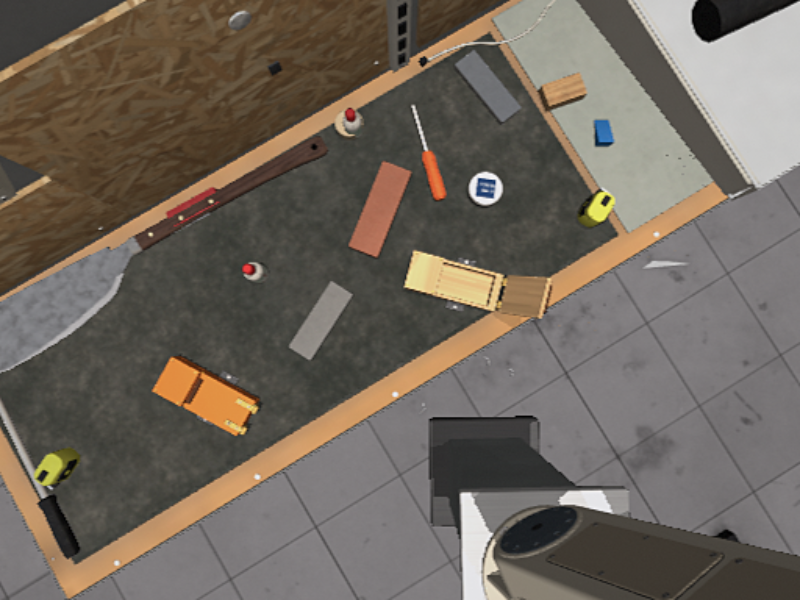

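The grey candidates are (320,320) at the front beside the case and (488,87) against the back wall. The front one is meant; the back one is the fixed lookalike. The case candidates are the wooden one at (480,285) and the orange one at (205,395); wooden is meant. I'll confirm in a crop and measure.

```bash
cat > h.py <<'E'
import numpy as np,cv2
from scipy.spatial.transform import Rotation as Ro
def ray(c,uv,z):
    d=np.linalg.inv(c["mtx"])@np.r_[uv,1]; R=np.array(c["R"]);o=-R.T@c["t"];d=R.T@d
    return o+d*(z-o[2])/d[2]
def proj(c,X):
    p=c["mtx"]@(np.array(c["R"])@X+c["t"]);return p[:2]/p[2]
E
python3 - <<'E'
from rig import imaging
from h import *
a=cv2.imread("pics/top0.png");c=imaging.camera_info("top")
crop=a[140:250,170:370];cv2.imwrite("pics/c0.png",cv2.resize(crop,(800,440),interpolation=cv2.INTER_CUBIC))
hsv=cv2.cvtColor(a,cv2.COLOR_BGR2HSV)
m=((hsv[:,:,1]<40)&(hsv[:,:,2]>85)).astype(np.uint8);k=np.zeros_like(m);k[175:235,180:232]=1;m*=k
cs,_=cv2.findContours(m,0,1);q=max(cs,key=cv2.contourArea);rc=cv2.minAreaRect(q);print(rc)
P=np.array([ray(c,p,20) for p in cv2.boxPoints(rc)]);print(P.round(1),P.mean(0),[np.linalg.norm(P[i]-P[i-1]) for i in range(4)])
E
```

```text
((204.5574188232422, 204.67555236816406), (17.536840438842773, 50.99528503417969), 33.231712341308594)
[[432.  481.   20. ]
 [557.  397.4  20. ]
 [527.5 354.1  20. ]
 [403.  437.9  20. ]] [479.86445717 417.60686015  20.        ] [np.float64(51.933059043165436), np.float64(150.3361691826495), np.float64(52.39611724781839), np.float64(150.0608221524363)]
```

View pics/c0.png

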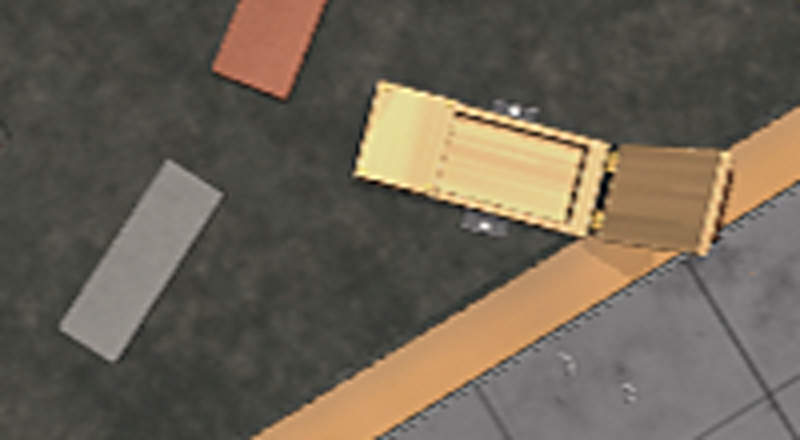

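The crop confirms it. The loose grey stone is at crop (140,260), and the wooden case has its hood corners at (378,81) and (355,178) and its hinge-end corners at (610,145) and (585,238). The lid is open to the right.

```bash
cat >> h.py <<'E'
def case_rot(yaw_case,tilt=0.):
    # tool x = towards leading end (case -x), z down, then leading end tilted down by `tilt`
    return Ro.from_euler('xyz',[np.pi,0,yaw_case+np.pi])*Ro.from_euler('y',-tilt)
def row(s,P,R):
    R0=Ro.from_euler('xyz',s["tcp_rot"])
    d=R0.inv().apply(np.array(P)-s["eef_pos"])/50
    a=np.degrees((R0.inv()*R).as_rotvec())/6
    print("t %.1f"%s["clock"],"xyz",d.round(3),"a",a.round(3),"dist %.0f ang %.0f"%(50*np.linalg.norm(d),6*np.linalg.norm(a)))
E
python3 - <<'E'
from rig import imaging,monitor
from h import *
c=imaging.camera_info("top")
f=lambda x,y,z: ray(c,np.array([x/4+170-.4,y/4+140-.4]),z)
A,B=f(378,81,44),f(355,178,44);C,D=f(610,145,30),f(585,238,30)
print(A,B,C,D,np.linalg.norm(A-B),np.linalg.norm(C-D))
h=(A+B)/2;e=(C+D)/2;v=(e-h)[:2];print(np.linalg.norm(v),"yaw",np.arctan2(v[1],v[0]),np.arctan2(*(A-B)[:2][::-1]))
u=v/np.linalg.norm(v);print("origin",h[:2]+84*u,e[:2]-92*u)
s=monitor.sense()
R=Ro.from_euler('xyz',[np.pi,0,np.arctan2(.556,-.831)])
row(s,[529.7,384.2,150],R)
E
```

```text
[606.7087136  239.32873403  44.        ] [535.85336311 257.50169668  44.        ] [557.94241199  68.54150026  30.        ] [489.59176629  89.12395469  30.        ] 73.14873385667518 71.38240818748132
176.11301929939916 yaw -1.8439737281150719 -0.2510678929785479
origin [548.61847911 167.53005968] [548.58798736 167.42123131]
t 0.1 xyz [ 12.84  -15.022   1.631] a [-7.0000e-03 -1.2000e-02 -2.0236e+01] dist 991 ang 121
```

>>> {"api": "drive_tool", "payload": {
  "plan": [
    {"x": 12.84, "y": -15.02, "z": 0, "az": -20.2, "hand": 85},
    {"x": 12.84, "y": -15.02, "z": 0, "az": -20.2, "hand": 85},
    {"x": 12.84, "y": -15.02, "z": 0, "az": -20.2, "hand": 85},
    {"x": 12.84, "y": -15.02, "z": 0, "az": -20.2, "hand": 85},
    {"x": 12.84, "y": -15.02, "z": 0, "az": -20.2, "hand": 85},
    {"x": 12.84, "y": -15.02, "z": 0, "az": -20.2, "hand": 85},
    {"x": 12.84, "y": -15.02, "z": 0, "az": -20.2, "hand": 85},
    {"x": 12.84, "y": -15.02, "z": 0, "az": -20.2, "hand": 85}
  ]
}}

```text
invalid input
```

Run:
```python
from rig import monitor
from h import *
row(monitor.sense(),[529.7,384.2,230],Ro.from_euler('xyz',[np.pi,0,np.arctan2(.556,-.831)]))
print(monitor.sense()['eef_pos'])
```

```text
t 0.1 xyz [ 12.84  -15.024   0.031] a [-7.0000e-03 -1.2000e-02 -2.0236e+01] dist 988 ang 121
[ 261.94544512 -566.9994368   230.64253884]
```

>>> {"api": "drive_tool", "payload": {
  "plan": [
    {"x": 0.65, "y": -0.75, "z": 0, "ax": 0, "ay": 0, "az": -1.0, "hand": 85},
    {"x": 1.3, "y": -1.5, "z": 0, "ax": 0, "ay": 0, "az": -2.0, "hand": 85},
    {"x": 1.95, "y": -2.25, "z": 0, "ax": 0, "ay": 0, "az": -3.0, "hand": 85},
    {"x": 2.6, "y": -3.0, "z": 0, "ax": 0, "ay": 0, "az": -4.0, "hand": 85},
    {"x": 3.25, "y": -3.75, "z": 0, "ax": 0, "ay": 0, "az": -5.0, "hand": 85},
    {"x": 3.9, "y": -4.5, "z": 0, "ax": 0, "ay": 0, "az": -6.0, "hand": 85},
    {"x": 4.55, "y": -5.25, "z": 0, "ax": 0, "ay": 0, "az": -7.0, "hand": 85},
    {"x": 5.2, "y": -6.0, "z": 0, "ax": 0, "ay": 0, "az": -8.0, "hand": 85}
  ],
  "grip_force": 40
}}

```text
clock: 0.9
eef_pos: [372.3, -184.1, 231.3]
tcp_rot: [3.141, -0.0, 1.274]
contact_force: [0.7, -0.5, -0.1]
opening: 0.998
grasp_force: 0.0
```

Run:
```python
from rig import monitor
from h import *
row(monitor.sense(),[529.7,384.2,230],Ro.from_euler('xyz',[np.pi,0,np.arctan2(.556,-.831)]))
print(monitor.sense()['eef_pos'])
```

```text
t 0.9 xyz [11.79  -0.309  0.026] a [ 2.00e-03  1.00e-03 -1.22e+01] dist 590 ang 73
[ 372.26581044 -184.07996839  231.26869246]
```

>>> {"api": "drive_tool", "payload": {
  "plan": [
    {"x": 1, "y": 0, "z": 0, "ax": 0, "ay": 0, "az": -1.3, "hand": 85},
    {"x": 2, "y": 0, "z": 0, "ax": 0, "ay": 0, "az": -2.6, "hand": 85},
    {"x": 7.9, "y": -0.2, "z": 0, "ax": 0, "ay": 0, "az": -9, "hand": 85},
    {"x": 7.9, "y": -0.2, "z": 0, "ax": 0, "ay": 0, "az": -9, "hand": 85},
    {"x": 7.9, "y": -0.2, "z": 0, "ax": 0, "ay": 0, "az": -9, "hand": 85},
    {"x": 7.9, "y": -0.2, "z": 0, "ax": 0, "ay": 0, "az": -9, "hand": 85},
    {"x": 7.9, "y": -0.2, "z": 0, "ax": 0, "ay": 0, "az": -9, "hand": 85},
    {"x": 7.9, "y": -0.2, "z": 0, "ax": 0, "ay": 0, "az": -9, "hand": 85}
  ]
}}

```text
clock: 1.7
eef_pos: [479.6, 196.8, 231.1]
tcp_rot: [-3.142, -0.0, 2.216]
contact_force: [0.1, 0.1, -0.2]
opening: 0.993
grasp_force: 0.0
```

Run:
```python
from rig import monitor
from h import *
row(monitor.sense(),[529.7,384.2,230],Ro.from_euler('xyz',[np.pi,0,np.arctan2(.556,-.831)]))
print(monitor.sense()['eef_pos'])
```

```text
t 1.7 xyz [2.392 3.055 0.022] a [-0.000e+00 -1.000e-03 -3.205e+00] dist 194 ang 19
[479.62836106 196.77229389 231.12101926]
```

>>> {"api": "drive_tool", "payload": {
  "plan": [
    {"x": 2.4, "y": 3.06, "z": 1.0, "ax": 0, "ay": 0, "az": -3.2, "hand": 85},
    {"x": 2.4, "y": 3.06, "z": 1.0, "ax": 0, "ay": 0, "az": -3.2, "hand": 85},
    {"x": 2.4, "y": 3.06, "z": 1.0, "ax": 0, "ay": 0, "az": -3.2, "hand": 85},
    {"x": 2.4, "y": 3.06, "z": 1.0, "ax": 0, "ay": 0, "az": -3.2, "hand": 85},
    {"x": 2.4, "y": 3.06, "z": 1.0, "ax": 0, "ay": 0, "az": -3.2, "hand": 85},
    {"x": 2.4, "y": 3.06, "z": 1.0, "ax": 0, "ay": 0, "az": -3.2, "hand": 85},
    {"x": 2.4, "y": 3.06, "z": 1.0, "ax": 0, "ay": 0, "az": -3.2, "hand": 85}
  ]
}}

```text
clock: 2.4
eef_pos: [529.9, 381.2, 181.1]
tcp_rot: [-3.141, -0.0, 2.548]
contact_force: [1.0, -0.7, 0.5]
opening: 0.994
grasp_force: 0.0
```

Run:
```python
from rig import monitor,imaging
from h import *
s=monitor.sense();c=imaging.camera_info("wrist");im=imaging.grab_frame("wrist")[:,:,::-1].copy()
cv2.imwrite("pics/w1.png",im)
cen=np.array([479.9,417.6]);u=np.array([.831,-.556]);v=np.array([.556,.831])
for a in(-75,75):
  for b in(-25,25):
    p=proj(c,np.r_[cen+a*u+b*v,20]);print(p.round());cv2.circle(im,tuple(int(t) for t in p),4,(0,0,255),1)
cv2.imwrite("pics/w1o.png",im)
row(s,[529.7,384.2,150],Ro.from_euler('xyz',[np.pi,0,np.arctan2(.556,-.831)]));print(s['eef_pos'])
```

```text
[231.  45.]
[283.  44.]
[235. 194.]
[280. 194.]
t 2.4 xyz [0.037 0.048 0.622] a [-0.01  -0.001 -0.038] dist 31 ang 0
[529.89414314 381.18690531 181.12100229]
```

View pics/w1o.png

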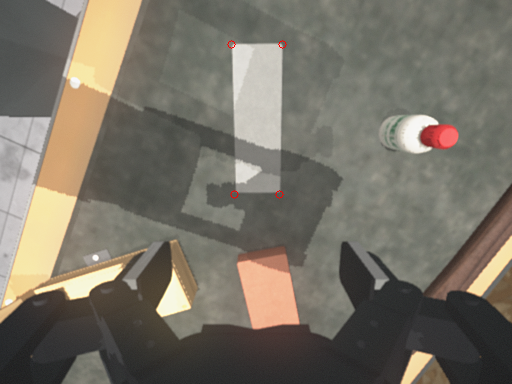

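The overlaid corners fall on the front grey stone, at about (231,45) to (280,194), within 1–2 px. I'll descend and grip.

>>> {"api": "drive_tool", "payload": {
  "plan": [
    {"x": 0.04, "y": 0.04, "z": 1, "ax": 0, "ay": 0, "az": 0, "hand": 85},
    {"x": 0.04, "y": 0.04, "z": 2, "ax": 0, "ay": 0, "az": 0, "hand": 85},
    {"x": 0.04, "y": 0.04, "z": 2.8, "ax": 0, "ay": 0, "az": 0, "hand": 85},
    {"x": 0.04, "y": 0.04, "z": 3.4, "ax": 0, "ay": 0, "az": 0, "hand": 85},
    {"x": 0.04, "y": 0.04, "z": 3.59, "ax": 0, "ay": 0, "az": 0, "hand": 85},
    {"x": 0.04, "y": 0.04, "z": 3.59, "ax": 0, "ay": 0, "az": 0, "hand": 85},
    {"x": 0.04, "y": 0.04, "z": 3.59, "ax": 0, "ay": 0, "az": 0, "hand": 40},
    {"x": 0.04, "y": 0.04, "z": 3.59, "ax": 0, "ay": 0, "az": 0, "hand": 40}
  ],
  "grip_force": 110
}}

```text
clock: 3.25
eef_pos: [531.0, 385.5, 4.1]
tcp_rot: [3.138, 0.001, 2.548]
contact_force: [-0.0, -0.3, 0.4]
opening: 0.682
grasp_force: 0.0
```

>>> {"api": "drive_tool", "payload": {
  "plan": [
    {"x": 0, "y": 0, "z": 0, "ax": 0, "ay": 0, "az": 0, "hand": 40},
    {"x": 0, "y": 0, "z": 0, "ax": 0, "ay": 0, "az": 0, "hand": 40},
    {"x": 0, "y": 0, "z": 0, "ax": 0, "ay": 0, "az": 0, "hand": 40},
    {"x": 0, "y": 0, "z": 0, "ax": 0, "ay": 0, "az": 0, "hand": 40}
  ],
  "grip_force": 110
}}

```text
clock: 3.65
eef_pos: [531.0, 385.6, 4.6]
tcp_rot: [3.138, 0.001, 2.548]
contact_force: [-1.8, -2.7, 10.9]
opening: 0.549
grasp_force: 113.7
```

```bash
cat >> h.py <<'E'
O=np.array([548.6,167.5,0.]);YC=-1.836;RC=Ro.from_euler('z',YC)
G=np.array([135.3,0,4.6]); DROOP=0.   # leading lower corner in tool frame; stone tilt beyond tool tilt
def target(s,xl,zl,t,y=0.,G=G,droop=0.):
    R=case_rot(YC,t-droop); P=O+RC.apply([xl,y,zl])-R.apply(G)
    print("TCP",P.round(1),end=' ');row(s,P,R)
def state(s,G=G,droop=0.):
    R=Ro.from_euler('xyz',s["tcp_rot"]);p=RC.inv().apply(s["eef_pos"]+R.apply(G)-O)
    xa=RC.inv().apply(R.apply([1,0,0]));print("L corner",p.round(1),"tilt %.3f yawerr %.3f"%(np.arcsin(-xa[2])+droop,np.arctan2(xa[1],-xa[0])),"F",s["contact_force"].round(1),"grip",round(float(s["grasp_force"])),"op %.3f"%s["opening"],"t %.2f"%s["clock"])
E
echo
```

>>> {"api": "drive_tool", "payload": {
  "plan": [
    {"x": 0, "y": 0, "z": -0.2, "ax": 0, "ay": 0, "az": 0, "hand": 40},
    {"x": 0, "y": 0, "z": -0.6, "ax": 0, "ay": 0, "az": 0, "hand": 40},
    {"x": 0, "y": 0, "z": -1.2, "ax": 0, "ay": 0, "az": 0, "hand": 40},
    {"x": 0, "y": 0, "z": -2, "ax": 0, "ay": 0, "az": 0, "hand": 40},
    {"x": 0, "y": 0, "z": -3, "ax": 0, "ay": 0, "az": 0, "hand": 40},
    {"x": 0, "y": 0, "z": -3.4, "ax": 0, "ay": 0, "az": 0, "hand": 40},
    {"x": 0, "y": 0, "z": -3.4, "ax": 0, "ay": 0, "az": 0, "hand": 40}
  ]
}}

```text
clock: 4.35
eef_pos: [531.5, 386.2, 176.6]
tcp_rot: [3.135, 0.003, 2.548]
contact_force: [0.3, -0.3, -3.3]
opening: 0.55
grasp_force: 113.6
```

Run:
```python
from rig import monitor,imaging
from h import *
s=monitor.sense();c=imaging.camera_info("wrist");im=imaging.grab_frame("wrist")[:,:,::-1].copy()
R=Ro.from_euler('xyz',s["tcp_rot"])
for z in (4.6,-15.4):
  for y in(-25,25):
   p=proj(c,s["eef_pos"]+R.apply([135.3,y,z]));print(p.round(1));cv2.circle(im,tuple(int(t) for t in p),4,(0,0,255) if z<0 else (255,0,0),1)
cv2.imwrite("pics/w2.png",im)
state(s);target(s,-5,130,.7)
```

```text
[197. -41.]
[311.5 -40.8]
[186.2 -70.2]
[321.8 -70. ]
L corner [-250.2 -201.8  171.6] tilt 0.003 yawerr -1.243 F [ 0.3 -0.3 -3.3] grip 114 op 0.550 t 4.35
TCP [523.6  75.3 220.7] t 4.3 xyz [-3.347 -5.237 -0.91 ] a [ 4.215 -5.808 11.328] dist 314 ang 80
```

View pics/w2.png

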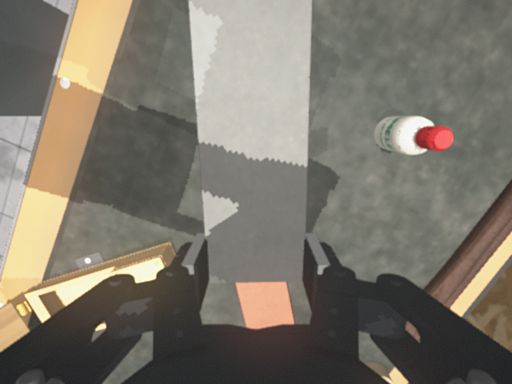

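The stone is held. Its lead end is out of view at the top, its sides cross row 0 at columns 190 and 312, and its trailing edge is near row 281. I'll check the droop from these.

Run:
```python
from rig import monitor,imaging
from h import *
s=monitor.sense();c=imaging.camera_info("wrist");R=Ro.from_euler('xyz',s["tcp_rot"])
for dr in (0,.03,.06,.1):
  D=Ro.from_euler('y',-dr);out=[]
  for y in(25,-25):
    a,b=[proj(c,s["eef_pos"]+R.apply(D.apply([x,y,-15.4]))) for x in(-14.7,120)]
    f=lambda r:a[0]+(b[0]-a[0])*(r-a[1])/(b[1]-a[1])
    out+=[f(0),f(140)]
  print(dr,np.round(out,1),a.round())
im=cv2.imread("pics/w2.png");
for r in(3,140):
  g=cv2.cvtColor(im,cv2.COLOR_BGR2GRAY)[r].astype(int);d=np.abs(g[4:]-g[:-4]);print(r,[(i+2,d[i]) for i in range(170,340) if d[i]>25])
```

```text
0 [318.1 310.7 190.  197.4] [205. 287.]
0.03 [316.5 309.9 191.7 198.2] [205. 286.]
0.06 [314.9 309.2 193.3 198.9] [205. 286.]
0.1 [312.9 308.3 195.5 199.9] [205. 286.]
3 [(186, np.int64(46)), (187, np.int64(104)), (188, np.int64(119)), (189, np.int64(108)), (190, np.int64(54)), (192, np.int64(28)), (310, np.int64(67)), (311, np.int64(77)), (312, np.int64(65)), (313, np.int64(43))]
140 [(196, np.int64(56)), (197, np.int64(106)), (198, np.int64(119)), (199, np.int64(102)), (200, np.int64(52)), (306, np.int64(57)), (307, np.int64(77)), (308, np.int64(77)), (309, np.int64(63))]
```

>>> {"api": "drive_tool", "payload": {
  "plan": [
    {"x": -0.4, "y": -0.6, "z": -0.3, "ax": 0.45, "ay": -0.6, "az": 1.15, "hand": 40},
    {"x": -0.9, "y": -1.4, "z": -0.6, "ax": 0.9, "ay": -1.2, "az": 2.3, "hand": 40},
    {"x": -3.35, "y": -5.24, "z": -0.91, "ax": 4.2, "ay": -5.8, "az": 11.3, "hand": 40},
    {"x": -3.35, "y": -5.24, "z": -0.91, "ax": 4.2, "ay": -5.8, "az": 11.3, "hand": 40},
    {"x": -3.35, "y": -5.24, "z": -0.91, "ax": 4.2, "ay": -5.8, "az": 11.3, "hand": 40},
    {"x": -3.35, "y": -5.24, "z": -0.91, "ax": 4.2, "ay": -5.8, "az": 11.3, "hand": 40},
    {"x": -3.35, "y": -5.24, "z": -0.91, "ax": 4.2, "ay": -5.8, "az": 11.3, "hand": 40},
    {"x": -3.35, "y": -5.24, "z": -0.91, "ax": 4.2, "ay": -5.8, "az": 11.3, "hand": 40}
  ]
}}

```text
clock: 5.2
eef_pos: [520.1, 70.2, 216.1]
tcp_rot: [-3.063, 0.61, 1.529]
contact_force: [0.0, 0.7, -4.2]
opening: 0.553
grasp_force: 114.0
```

Run:
```python
from rig import monitor
from h import *
s=monitor.sense();state(s);target(s,-5,130,.7)
```

```text
L corner [ -4.1 -26.3 134.8] tilt 0.610 yawerr -0.224 F [ 0.   0.7 -4.2] grip 114 op 0.553 t 5.20
TCP [523.6  75.3 220.7] t 5.2 xyz [ 0.035  0.054 -0.14 ] a [ 0.559 -0.787  1.726] dist 8 ang 12
```

>>> {"api": "drive_tool", "payload": {
  "plan": [
    {"x": 0.03, "y": 0.05, "z": -0.14, "ax": 0.56, "ay": -0.79, "az": 1.73, "hand": 40},
    {"x": 0.03, "y": 0.05, "z": -0.14, "ax": 0.56, "ay": -0.79, "az": 1.73, "hand": 40},
    {"x": 0.03, "y": 0.05, "z": -0.14, "ax": 0.56, "ay": -0.79, "az": 1.73, "hand": 40}
  ]
}}

```text
clock: 5.5
eef_pos: [524.5, 79.0, 219.3]
tcp_rot: [-3.138, 0.697, 1.315]
contact_force: [0.4, 0.4, -3.9]
opening: 0.552
grasp_force: 113.9
```

Run:
```python
from rig import monitor,imaging
from h import *
s=monitor.sense();state(s);target(s,-5,60,.7)
R=Ro.from_euler('xyz',s["tcp_rot"])
ims=[]
for n in("wrist","top"):
  c=imaging.camera_info(n);im=imaging.grab_frame(n)[:,:,::-1].copy()
  for z in (4.6,-15.4):
   for y in(-25,25):
    p=proj(c,s["eef_pos"]+R.apply([135.3,y,z]));print(n,p.round(1));cv2.circle(im,tuple(int(t) for t in p),3,(0,0,255) if z<0 else (255,0,0),1)
  for x,y,z in((-84,-36,44),(-84,36,44),(-24,-30,44),(-24,30,44),(78,-30,30),(78,30,30)):
    p=proj(c,O+RC.apply([x,y,z]));cv2.drawMarker(im,tuple(int(t) for t in p),(0,255,0),0,6)
  ims.append(im)
t=cv2.resize(ims[1][130:250,230:390],(512,384),interpolation=2)
cv2.imwrite("pics/w3.png",cv2.resize(np.hstack([ims[0],t]),(800,300),interpolation=cv2.INTER_AREA))
```

```text
L corner [ -9.1  -1.  128.9] tilt 0.697 yawerr -0.010 F [ 0.4  0.4 -3.9] grip 114 op 0.552 t 5.50
TCP [523.6  75.3 150.7] t 5.5 xyz [0.822 0.004 1.1  ] a [ 0.023 -0.028  0.071] dist 69 ang 0
wrist [198.7 -40. ]
wrist [312.7 -39.9]
wrist [188.4 -69. ]
wrist [323.3 -68.8]
top [286.4 184.8]
top [290.7 166.8]
top [282.2 183.2]
top [286.5 165. ]
```

View pics/w3.png

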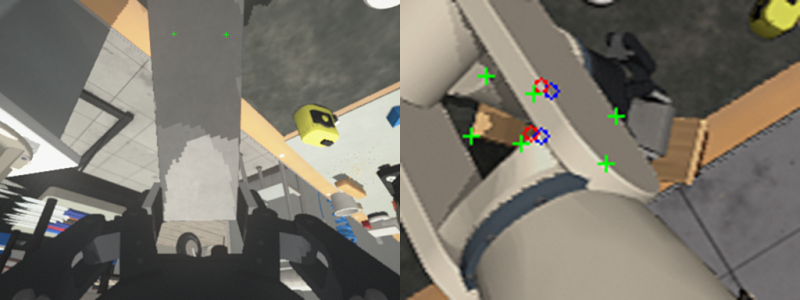

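The wrist view shows the stone held straight with its lead end out of frame. The top view is blocked by the arm. I'll check with the scene camera and get the lid angle from the first top picture, where the lid edge middle is at crop (720,200).

```bash
sed -i 's/G=np.array(\[135.3,0,4.6\])/G=np.array([135.3,-1.3,4.6])/' h.py
python3 - <<'E'
from rig import monitor,imaging
from h import *
c=imaging.camera_info("top")
for a in(1.85,1.95,2.0,2.05,2.1): print(a,[((proj(c,O+RC.apply([98-118*np.cos(a),y,34+118*np.sin(a)]))-[170,140])*4+2).round() for y in(-36,36)])
s=monitor.sense();state(s);target(s,-8,60,.7)
R=Ro.from_euler('xyz',s["tcp_rot"])
c=imaging.camera_info("scene");im=imaging.grab_frame("scene")[:,:,::-1].copy()
cv2.imwrite("pics/sc.png",im);k=5;x0,y0=225,120
t=cv2.resize(im[y0:y0+115,x0:x0+120],None,fx=k,fy=k,interpolation=2)
def mk(X,col):
    p=(proj(c,X)-[x0,y0])*k+2;cv2.drawMarker(t,tuple(int(v) for v in p),col,0,9)
for z in (4.6,-15.4):
  for y in(-26,24): mk(s["eef_pos"]+R.apply([135.3,y,z]),(0,0,255))
for p in((-84,-36,44),(-84,36,44),(-24,-30,44),(-24,30,44),(78,-30,30),(78,30,30)): mk(O+RC.apply(p),(0,255,0))
cv2.imwrite("pics/w4.png",t)
E
```

```text
1.85 [array([672., 245.]), array([697., 140.])]
1.95 [array([688., 250.]), array([712., 144.])]
2.0 [array([695., 252.]), array([719., 147.])]
2.05 [array([702., 254.]), array([726., 149.])]
2.1 [array([708., 256.]), array([733., 151.])]
L corner [ -8.9  -2.5 130.2] tilt 0.695 yawerr -0.011 F [-1.1 -0.2 -2.9] grip 114 op 0.553 t 5.60
TCP [525.6  77.9 150.7] t 5.6 xyz [0.886 0.031 1.077] a [ 0.035 -0.043  0.084] dist 70 ang 1
```

View pics/w4.png

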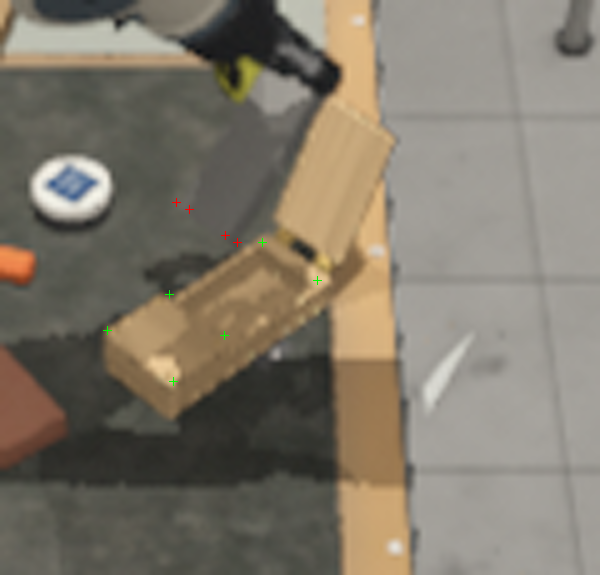

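The case markers sit on the case's corners, the stone's lead end is at about (190–240, 205–240) as predicted, and the lid is near 2.03 rad. I'll descend in front of the hood.

Run:
```python
from rig import monitor
from h import *
s=monitor.sense();target(s,-3,60,.7);target(s,-3,14,.7)
```

```text
TCP [524.3  73.  150.7] t 5.7 xyz [0.816 0.027 1.149] a [ 0.04  -0.047  0.077] dist 70 ang 1
TCP [524.3  73.  104.7] t 5.7 xyz [1.406 0.029 1.856] a [ 0.04  -0.047  0.077] dist 116 ang 1
```

>>> {"api": "drive_tool", "payload": {
  "plan": [
    {"x": 0.4, "y": 0.015, "z": 0.6, "ax": 0.04, "ay": -0.04, "az": 0.08, "hand": 40},
    {"x": 0.82, "y": 0.027, "z": 1.15, "ax": 0.04, "ay": -0.04, "az": 0.08, "hand": 40},
    {"x": 1.1, "y": 0.03, "z": 1.5, "ax": 0.04, "ay": -0.04, "az": 0.08, "hand": 40},
    {"x": 1.3, "y": 0.03, "z": 1.73, "ax": 0.04, "ay": -0.04, "az": 0.08, "hand": 40},
    {"x": 1.41, "y": 0.03, "z": 1.86, "ax": 0.04, "ay": -0.04, "az": 0.08, "hand": 40},
    {"x": 1.41, "y": 0.03, "z": 1.86, "ax": 0.04, "ay": -0.04, "az": 0.08, "hand": 40},
    {"x": 1.41, "y": 0.03, "z": 1.86, "ax": 0.04, "ay": -0.04, "az": 0.08, "hand": 40}
  ]
}}

```text
clock: 6.35
eef_pos: [525.9, 73.5, 106.3]
tcp_rot: [3.137, 0.698, 1.301]
contact_force: [0.3, -0.4, -2.5]
opening: 0.553
grasp_force: 113.9
```

Run:
```python
from rig import monitor
from h import *
s=monitor.sense();state(s);target(s,-3,9,.7)
for a in((-20,9,.6),(-32,9,.52),(-44,9,.42),(-55,8.5,.34)): target(s,*a)
```

```text
L corner [-4.   1.9 15.8] tilt 0.698 yawerr 0.005 F [ 0.3 -0.4 -2.5] grip 114 op 0.553 t 6.35
TCP [524.3  73.   99.7] t 6.3 xyz [ 0.072 -0.029  0.112] a [ 0.016 -0.016 -0.034] dist 7 ang 0
TCP [526.5  81.2  89.2] t 6.3 xyz [ 0.336 -0.03   0.164] a [ 0.018  0.938 -0.033] dist 19 ang 6
TCP [528.1  86.9  80.2] t 6.3 xyz [ 0.542 -0.03   0.225] a [ 0.019  1.702 -0.032] dist 29 ang 10
TCP [529.5  92.2  68.4] t 6.3 xyz [ 0.778 -0.032  0.336] a [ 0.021  2.657 -0.031] dist 42 ang 16
TCP [531.2  98.6  58. ] t 6.3 xyz [ 1.014 -0.032  0.41 ] a [ 0.022  3.421 -0.03 ] dist 55 ang 21
```

>>> {"api": "drive_tool", "payload": {
  "plan": [
    {"x": 0.07, "y": -0.03, "z": 0.11, "ax": 0, "ay": 0, "az": 0, "hand": 40},
    {"x": 0.2, "y": -0.03, "z": 0.14, "ax": 0, "ay": 0.47, "az": 0, "hand": 40},
    {"x": 0.34, "y": -0.03, "z": 0.16, "ax": 0.02, "ay": 0.94, "az": 0, "hand": 40},
    {"x": 0.44, "y": -0.03, "z": 0.2, "ax": 0.02, "ay": 1.32, "az": 0, "hand": 40},
    {"x": 0.54, "y": -0.03, "z": 0.23, "ax": 0.02, "ay": 1.7, "az": 0, "hand": 40},
    {"x": 0.54, "y": -0.03, "z": 0.23, "ax": 0.02, "ay": 1.7, "az": 0, "hand": 40}
  ]
}}

```text
clock: 6.95
eef_pos: [527.5, 86.2, 79.8]
tcp_rot: [3.14, 0.52, 1.301]
contact_force: [-1.1, -0.9, -3.3]
opening: 0.55
grasp_force: 114.0
```

Run:
```python
from rig import monitor
from h import *
s=monitor.sense();state(s)
for a in((-38,8,.43),(-44,7.5,.36),(-55,7.5,.28),(-65,7.5,.23)): target(s,*a)
```

```text
L corner [-31.2   0.2   8.6] tilt 0.520 yawerr 0.005 F [-1.1 -0.9 -3.3] grip 114 op 0.550 t 6.95
TCP [528.1  87.   68.6] t 7.0 xyz [0.127 0.006 0.186] a [-0.001  0.857 -0.039] dist 11 ang 5
TCP [528.6  89.   59.5] t 7.0 xyz [0.253 0.005 0.324] a [ 1.000e-03  1.525e+00 -3.900e-02] dist 21 ang 9
TCP [530.5  96.   49.3] t 7.0 xyz [0.48  0.005 0.428] a [ 2.000e-03  2.289e+00 -3.900e-02] dist 32 ang 14
TCP [532.6 103.8  42.8] t 7.0 xyz [0.685 0.004 0.461] a [ 0.003  2.766 -0.039] dist 41 ang 17
```

>>> {"api": "drive_tool", "payload": {
  "plan": [
    {"x": 0.13, "y": 0, "z": 0.19, "ax": 0, "ay": 0.86, "az": 0, "hand": 40},
    {"x": 0.19, "y": 0, "z": 0.26, "ax": 0, "ay": 1.2, "az": 0, "hand": 40},
    {"x": 0.25, "y": 0, "z": 0.32, "ax": 0, "ay": 1.53, "az": 0, "hand": 40},
    {"x": 0.36, "y": 0, "z": 0.38, "ax": 0, "ay": 1.9, "az": 0, "hand": 40},
    {"x": 0.48, "y": 0, "z": 0.43, "ax": 0, "ay": 2.29, "az": 0, "hand": 40},
    {"x": 0.48, "y": 0, "z": 0.43, "ax": 0, "ay": 2.29, "az": 0, "hand": 40}
  ]
}}

```text
clock: 7.55
eef_pos: [529.9, 95.8, 48.8]
tcp_rot: [3.141, 0.282, 1.302]
contact_force: [-1.0, 0.3, -2.7]
opening: 0.55
grasp_force: 114.0
```

Run:
```python
from rig import monitor
from h import *
s=monitor.sense();state(s)
for a in((-63,7.5,.23),(-68,7.5,.21),(-73,7.2,.20),(-75,7,.19)): target(s,*a)
```

```text
L corner [-54.6  -0.    6.8] tilt 0.282 yawerr 0.004 F [-1.   0.3 -2.7] grip 114 op 0.550 t 7.55
TCP [532.1 101.8  42.8] t 7.5 xyz [0.156 0.01  0.08 ] a [-0.002  0.492 -0.035] dist 9 ang 3
TCP [533.2 106.   40.2] t 7.5 xyz [0.254 0.01  0.106] a [-0.002  0.683 -0.035] dist 14 ang 4
TCP [534.5 110.5  38.6] t 7.5 xyz [0.353 0.009 0.111] a [-0.002  0.779 -0.035] dist 19 ang 5
TCP [534.9 112.2  37.1] t 7.5 xyz [0.394 0.009 0.131] a [-0.002  0.874 -0.035] dist 21 ang 5
```

>>> {"api": "drive_tool", "payload": {
  "plan": [
    {"x": 0.16, "y": 0.01, "z": 0.08, "ax": 0, "ay": 0.49, "az": 0, "hand": 40},
    {"x": 0.25, "y": 0.01, "z": 0.1, "ax": 0, "ay": 0.65, "az": 0, "hand": 40},
    {"x": 0.3, "y": 0.01, "z": 0.105, "ax": 0, "ay": 0.72, "az": 0, "hand": 40},
    {"x": 0.35, "y": 0.01, "z": 0.11, "ax": 0, "ay": 0.78, "az": 0, "hand": 40},
    {"x": 0.35, "y": 0.01, "z": 0.11, "ax": 0, "ay": 0.78, "az": 0, "hand": 40}
  ]
}}

```text
clock: 8.05
eef_pos: [534.7, 110.9, 38.6]
tcp_rot: [3.141, 0.2, 1.303]
contact_force: [-0.3, -0.7, -3.1]
opening: 0.553
grasp_force: 113.9
```

Run:
```python
from rig import monitor,imaging
from h import *
s=monitor.sense();state(s);target(s,-76,7.2,.20)
c=imaging.camera_info("scene");im=imaging.grab_frame("scene")[:,:,::-1].copy()
k=5;x0,y0=225,120
t=cv2.resize(im[y0:y0+115,x0:x0+120],None,fx=k,fy=k,interpolation=2)
cv2.imwrite("pics/w5.png",t)
```

```text
L corner [-73.4   0.5   7.1] tilt 0.200 yawerr 0.003 F [-0.3 -0.7 -3.1] grip 114 op 0.553 t 8.05
TCP [535.3 113.4  38.6] t 8.1 xyz [ 0.051 -0.003 -0.011] a [ 0.002  0.003 -0.028] dist 3 ang 0
```

View pics/w5.png

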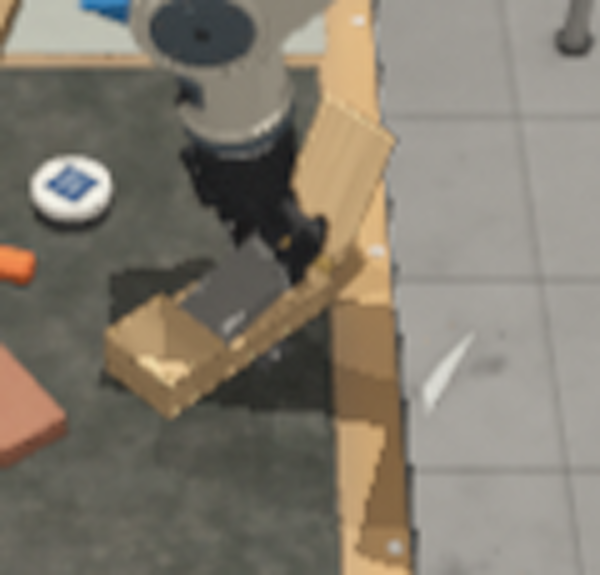

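The stone is in under the hood, with its trailing end held above the rim at about (255,260). I'll feel for the end wall.

>>> {"api": "drive_tool", "payload": {
  "plan": [
    {"x": 0.02, "y": 0, "z": -0.004, "ax": 0, "ay": 0, "az": 0, "hand": 40},
    {"x": 0.04, "y": 0, "z": -0.008, "ax": 0, "ay": 0, "az": 0, "hand": 40},
    {"x": 0.06, "y": 0, "z": -0.012, "ax": 0, "ay": 0, "az": 0, "hand": 40},
    {"x": 0.06, "y": 0, "z": -0.012, "ax": 0, "ay": 0, "az": 0, "hand": 40}
  ]
}}

```text
clock: 8.5
eef_pos: [534.4, 111.5, 38.6]
tcp_rot: [-3.141, 0.204, 1.302]
contact_force: [-0.7, -13.3, -0.1]
opening: 0.552
grasp_force: 113.8
```

Run:
```python
from rig import monitor
from h import *
s=monitor.sense();state(s);print(RC.inv().apply(s["contact_force"]).round(1))
```

```text
L corner [-73.8   0.1   6.6] tilt 0.204 yawerr 0.003 F [ -0.7 -13.3  -0.1] grip 114 op 0.552 t 8.50
[13.   2.8 -0.1]
```

The end wall is reached at 13 N with the lead corner where predicted. Release and rise.

>>> {"api": "drive_tool", "payload": {
  "plan": [
    {"x": 0, "y": 0, "z": 0, "ax": 0, "ay": 0, "az": 0, "hand": 80},
    {"x": 0, "y": 0, "z": 0, "ax": 0, "ay": 0, "az": 0, "hand": 80},
    {"x": 0, "y": 0, "z": 0, "ax": 0, "ay": 0, "az": 0, "hand": 80},
    {"x": 0, "y": 0, "z": -0.3, "ax": 0, "ay": 0, "az": 0, "hand": 80},
    {"x": 0, "y": 0, "z": -1, "ax": 0, "ay": 0, "az": 0, "hand": 80},
    {"x": 0, "y": 0, "z": -1.6, "ax": 0, "ay": 0, "az": 0, "hand": 0},
    {"x": 0, "y": 0, "z": -1.6, "ax": 0, "ay": 0, "az": 0, "hand": 0},
    {"x": 0, "y": 0, "z": -1.6, "ax": 0, "ay": 0, "az": 0, "hand": 0}
  ],
  "grip_force": 40
}}

```text
clock: 9.3
eef_pos: [540.4, 129.7, 118.4]
tcp_rot: [3.138, 0.198, 1.302]
contact_force: [-0.9, -0.5, 0.5]
opening: 0.442
grasp_force: 0.0
```

Run:
```python
from rig import monitor,imaging
from h import *
s=monitor.sense();state(s)
c=imaging.camera_info("scene");im=imaging.grab_frame("scene")[:,:,::-1].copy()
k=5;x0,y0=225,120
t=cv2.resize(im[y0:y0+115,x0:x0+120],None,fx=k,fy=k,interpolation=2)
w=imaging.grab_frame("wrist")[:,:,::-1]
cv2.imwrite("pics/w6.png",cv2.resize(np.hstack([cv2.resize(t,(512,384)),w]),(800,300)))
P=O+RC.apply([55,0,60]);row(s,P,case_rot(YC,0))
```

```text
L corner [-93.2   1.1  87.3] tilt 0.198 yawerr 0.003 F [-0.9 -0.5  0.5] grip 0 op 0.442 t 9.30
t 9.3 xyz [-0.092 -0.042  1.209] a [ 0.027  1.889 -0.027] dist 61 ang 11
```

View pics/w6.png

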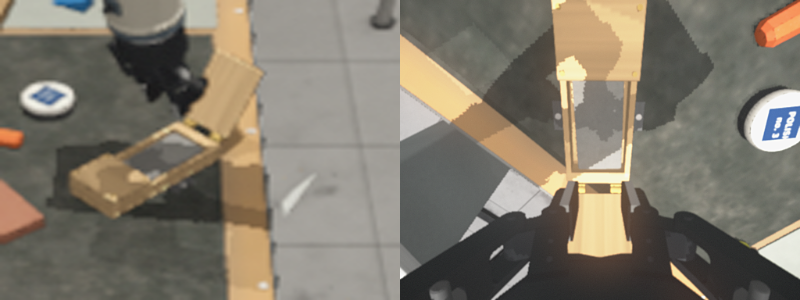

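The stone has dropped flat into the case (wrist view around (800→600,125)). I'll press on the trailing end with shut fingers to be sure.

>>> {"api": "drive_tool", "payload": {
  "plan": [
    {"x": -0.09, "y": -0.04, "z": 0.6, "ax": 0, "ay": 0.95, "az": 0, "hand": 0},
    {"x": -0.09, "y": -0.04, "z": 1.2, "ax": 0, "ay": 1.89, "az": 0, "hand": 0},
    {"x": -0.09, "y": -0.04, "z": 1.2, "ax": 0, "ay": 1.89, "az": 0, "hand": 0},
    {"x": -0.09, "y": -0.04, "z": 1.2, "ax": 0, "ay": 1.89, "az": 0, "hand": 0}
  ]
}}

```text
clock: 9.8
eef_pos: [532.7, 113.0, 58.4]
tcp_rot: [-3.14, 0.004, 1.3]
contact_force: [0.6, 0.5, 0.6]
opening: 0.0
grasp_force: 0.0
```

>>> {"api": "drive_tool", "payload": {
  "plan": [
    {"x": 0, "y": 0, "z": 0.3, "ax": 0, "ay": 0, "az": 0, "hand": 0},
    {"x": 0, "y": 0, "z": 0.55, "ax": 0, "ay": 0, "az": 0, "hand": 0},
    {"x": 0, "y": 0, "z": 0.63, "ax": 0, "ay": 0, "az": 0, "hand": 0},
    {"x": 0, "y": 0, "z": 0.68, "ax": 0, "ay": 0, "az": 0, "hand": 0},
    {"x": 0, "y": 0, "z": 0.71, "ax": 0, "ay": 0, "az": 0, "hand": 0},
    {"x": 0, "y": 0, "z": 0.71, "ax": 0, "ay": 0, "az": 0, "hand": 0}
  ]
}}

```text
clock: 10.4
eef_pos: [533.5, 114.4, 25.9]
tcp_rot: [3.141, 0.002, 1.303]
contact_force: [-9.7, -0.1, 29.8]
opening: -0.0
grasp_force: 14.9
```

Run:
```python
from rig import monitor
from h import *
s=monitor.sense();state(s,np.zeros(3));print(s["tcp_rot"])
```

```text
L corner [55.1 -0.6 25.9] tilt 0.002 yawerr 0.003 F [-9.7 -0.1 29.8] grip 15 op -0.000 t 10.40
[3.14105115e+00 1.80673757e-03 1.30293365e+00]
```

The stone's top is at 25.9 mm, so it lies flat on the floor with the lid still open. Next I'll go over and behind the lid and push it shut.

>>> {"api": "drive_tool", "payload": {
  "plan": [
    {"x": 0, "y": 0, "z": -0.6, "ax": 0, "ay": 0, "az": 0, "hand": 0},
    {"x": 0, "y": 0, "z": -1.6, "ax": 0, "ay": 0, "az": 0, "hand": 0},
    {"x": 0, "y": 0, "z": -2.6, "ax": 0, "ay": 0, "az": 0, "hand": 0},
    {"x": 0, "y": 0, "z": -3.6, "ax": 0, "ay": 0, "az": 0, "hand": 0},
    {"x": -0.9, "y": 0, "z": -3.6, "ax": 0, "ay": 0, "az": 0, "hand": 0},
    {"x": -1.8, "y": 0, "z": -3.6, "ax": 0, "ay": 0, "az": 0, "hand": 0},
    {"x": -2.65, "y": 0, "z": -3.6, "ax": 0, "ay": 0, "az": 0, "hand": 0},
    {"x": -2.65, "y": 0, "z": -3.6, "ax": 0, "ay": 0, "az": 0, "hand": 0}
  ]
}}

```text
clock: 11.2
eef_pos: [497.0, -17.0, 204.4]
tcp_rot: [3.14, 0.003, 1.3]
contact_force: [-0.7, 1.0, -0.7]
opening: 0.002
grasp_force: 0.0
```

Run:
```python
from rig import monitor,imaging
from h import *
s=monitor.sense();state(s,np.zeros(3))
row(s,O+RC.apply([187,0,115]),case_rot(YC))
c=imaging.camera_info("scene");im=imaging.grab_frame("scene")[:,:,::-1].copy()
k=5;x0,y0=225,110
cv2.imwrite("pics/w7.png",cv2.resize(im[y0:y0+115,x0:x0+120],None,fx=k,fy=k,interpolation=2))
```

```text
L corner [191.5  -1.4 204.4] tilt 0.003 yawerr 0.006 F [-0.7  1.  -0.7] grip 0 op 0.002 t 11.20
t 11.2 xyz [0.097 0.026 1.788] a [ 0.011  0.031 -0.055] dist 90 ang 0
```

View pics/w7.png

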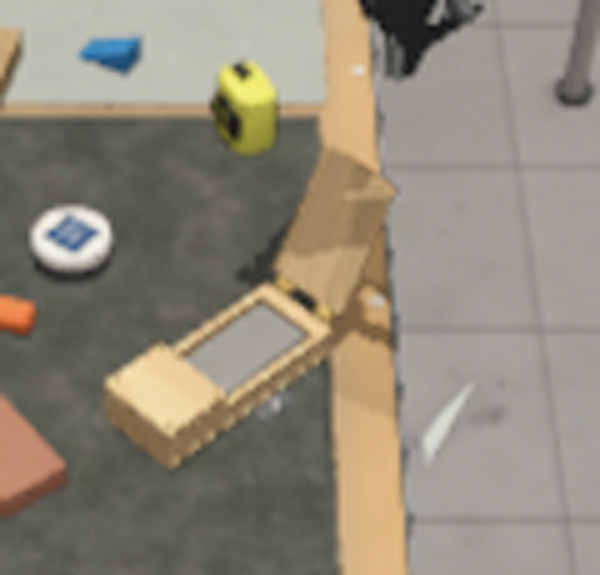

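The stone lies flat in the case at (250,345), with the lid still open. I'll lower behind the lid and push.

>>> {"api": "drive_tool", "payload": {
  "plan": [
    {"x": 0, "y": 0.03, "z": 0.8, "ax": 0, "ay": 0, "az": 0, "hand": 0},
    {"x": 0, "y": 0.03, "z": 1.5, "ax": 0, "ay": 0, "az": 0, "hand": 0},
    {"x": 0, "y": 0.03, "z": 1.79, "ax": 0, "ay": 0, "az": 0, "hand": 0},
    {"x": 0.1, "y": 0.03, "z": 1.79, "ax": 0, "ay": 0, "az": 0, "hand": 0},
    {"x": 0.3, "y": 0.03, "z": 1.79, "ax": 0, "ay": 0, "az": 0, "hand": 0},
    {"x": 0.5, "y": 0.03, "z": 1.79, "ax": 0, "ay": 0, "az": 0, "hand": 0},
    {"x": 0.7, "y": 0.03, "z": 1.79, "ax": 0, "ay": 0, "az": 0, "hand": 0},
    {"x": 0.9, "y": 0.03, "z": 1.79, "ax": 0, "ay": 0, "az": 0, "hand": 0}
  ]
}}

```text
clock: 12.05
eef_pos: [512.7, 30.4, 115.1]
tcp_rot: [3.139, 0.001, 1.303]
contact_force: [-0.7, -2.1, 0.5]
opening: 0.002
grasp_force: 0.9
```

Run:
```python
from rig import monitor
from h import *
s=monitor.sense();state(s,np.zeros(3))
for a,x,z in((1.57,118,118),(1.2,78,124),(.8,46,105),(.4,23,75)):
    print(a,end=' ');row(s,O+RC.apply([x,0,z]),case_rot(YC))
```

```text
L corner [141.7   1.3 115.1] tilt 0.001 yawerr 0.003 F [-0.7 -2.1  0.5] grip 1 op 0.002 t 12.05
1.57 t 12.1 xyz [ 0.474 -0.026 -0.058] a [ 0.026  0.009 -0.025] dist 24 ang 0
1.2 t 12.1 xyz [ 1.274 -0.028 -0.179] a [ 0.026  0.009 -0.025] dist 64 ang 0
0.8 t 12.1 xyz [ 1.914 -0.031  0.2  ] a [ 0.026  0.009 -0.025] dist 96 ang 0
0.4 t 12.1 xyz [ 2.375 -0.034  0.8  ] a [ 0.026  0.009 -0.025] dist 125 ang 0
```

Pushing with 2 N of contact. I'll sweep through the arc.

>>> {"api": "drive_tool", "payload": {
  "plan": [
    {"x": 0.24, "y": -0.03, "z": -0.03, "ax": 0, "ay": 0, "az": 0, "hand": 0},
    {"x": 0.47, "y": -0.03, "z": -0.06, "ax": 0, "ay": 0, "az": 0, "hand": 0},
    {"x": 0.75, "y": -0.03, "z": -0.1, "ax": 0, "ay": 0, "az": 0, "hand": 0},
    {"x": 1.0, "y": -0.03, "z": -0.14, "ax": 0, "ay": 0, "az": 0, "hand": 0},
    {"x": 1.27, "y": -0.03, "z": -0.18, "ax": 0, "ay": 0, "az": 0, "hand": 0},
    {"x": 1.6, "y": -0.03, "z": -0.03, "ax": 0, "ay": 0, "az": 0, "hand": 0},
    {"x": 1.91, "y": -0.03, "z": 0.2, "ax": 0, "ay": 0, "az": 0, "hand": 0},
    {"x": 1.91, "y": -0.03, "z": 0.2, "ax": 0, "ay": 0, "az": 0, "hand": 0}
  ]
}}

```text
clock: 12.85
eef_pos: [535.3, 123.6, 102.1]
tcp_rot: [-3.141, 0.002, 1.304]
contact_force: [-0.5, 0.0, -0.2]
opening: 0.002
grasp_force: 0.0
```

Run:
```python
from rig import monitor
from h import *
s=monitor.sense();state(s,np.zeros(3))
for a,x,z in((.6,33,90),(.4,23,75),(.2,16,57),(0,14,38)):
    print(a,end=' ');row(s,O+RC.apply([x,0,z]),case_rot(YC))
```

```text
L corner [ 45.8  -1.3 102.1] tilt 0.002 yawerr 0.002 F [-0.5  0.  -0.2] grip 0 op 0.002 t 12.85
0.6 t 12.8 xyz [0.257 0.026 0.242] a [-0.006  0.017 -0.016] dist 18 ang 0
0.4 t 12.8 xyz [0.457 0.026 0.542] a [-0.006  0.017 -0.016] dist 35 ang 0
0.2 t 12.8 xyz [0.598 0.026 0.901] a [-0.006  0.017 -0.016] dist 54 ang 0
0 t 12.8 xyz [0.638 0.026 1.281] a [-0.006  0.017 -0.016] dist 72 ang 0
```

>>> {"api": "drive_tool", "payload": {
  "plan": [
    {"x": 0.26, "y": 0.03, "z": 0.24, "ax": 0, "ay": 0, "az": 0, "hand": 0},
    {"x": 0.46, "y": 0.03, "z": 0.54, "ax": 0, "ay": 0, "az": 0, "hand": 0},
    {"x": 0.55, "y": 0.03, "z": 0.75, "ax": 0, "ay": 0, "az": 0, "hand": 0},
    {"x": 0.6, "y": 0.03, "z": 0.95, "ax": 0, "ay": 0, "az": 0, "hand": 0},
    {"x": 0.63, "y": 0.03, "z": 1.15, "ax": 0, "ay": 0, "az": 0, "hand": 0},
    {"x": 0.64, "y": 0.03, "z": 1.25, "ax": 0, "ay": 0, "az": 0, "hand": 0},
    {"x": 0.64, "y": 0.03, "z": 1.3, "ax": 0, "ay": 0, "az": 0, "hand": 0},
    {"x": 0.64, "y": 0.03, "z": 1.32, "ax": 0, "ay": 0, "az": 0, "hand": 0}
  ]
}}

```text
clock: 13.65
eef_pos: [545.2, 151.8, 38.4]
tcp_rot: [3.141, 0.002, 1.302]
contact_force: [-5.5, -0.2, 14.3]
opening: 0.001
grasp_force: 7.4
```

Run:
```python
from rig import monitor
from h import *
s=monitor.sense();state(s,np.zeros(3))
```

```text
L corner [16.   0.9 38.4] tilt 0.002 yawerr 0.003 F [-5.5 -0.2 14.3] grip 7 op 0.001 t 13.65
```

>>> {"api": "drive_tool", "payload": {
  "plan": [
    {"x": 0, "y": 0, "z": -0.2, "ax": 0, "ay": 0, "az": 0, "hand": 0},
    {"x": 0, "y": 0, "z": -0.8, "ax": 0, "ay": 0, "az": 0, "hand": 0},
    {"x": 0, "y": 0, "z": -1.7, "ax": 0, "ay": 0, "az": 0, "hand": 0},
    {"x": 0, "y": 0, "z": -2.6, "ax": 0, "ay": 0, "az": 0, "hand": 0},
    {"x": 0, "y": 0, "z": -2.6, "ax": 0, "ay": 0, "az": 0, "hand": 0},
    {"x": 0, "y": 0, "z": -2.6, "ax": 0, "ay": 0, "az": 0, "hand": 0}
  ]
}}

```text
clock: 14.25
eef_pos: [546.3, 152.3, 169.7]
tcp_rot: [3.138, -0.0, 1.302]
contact_force: [-0.2, -0.8, -0.9]
opening: 0.005
grasp_force: 0.0
```

Run:
```python
from rig import monitor,r
s=monitor.sense();print(s["contact_force"],s["eef_pos"],abs(s["qvel"]).max());print(r.sign_off())
```

```text
[-0.16711179 -0.79434117 -0.86116813] [546.30662042 152.2635125  169.69441993] 0.04098898813262635
the job is handed in; nothing more can be done
None
```

I handed the job in at 14.3 s: the grey whetstone lies flat in the wooden case (top at 25.9 mm) and the lid was pressed shut (top face at 38.4 mm, 38.5 mm when closed), confirmed by touch rather than a final picture, and the sign-off returned no verdict.

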